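# Click the tube head onto the bench mixer's square drive

### The job

Fit the round tube-holder head onto the bench mixer: take it by its square knob, set it on the mixer's square drive (which may have stopped anywhere on its small orbit) the way round that lets it drop over, press it down until the spring balls click and it sits fully home on the collar, then let go. Be gentle with the mixer (press with no more than about 20 N) and leave the spare flat head and the jars where they are.

Things in the scene. Friction and masses are not known exactly. Their poses are not given: they have to be found in the camera images.
- tube_head: The tube-holder head, loose, grey plastic, about 220 g (varies), upright on the bench: a round disc 96 mm across, its top 34 mm above the underside, with six dark tube holes near its edge and sleeves (21 mm across, radius 36 mm) hanging below them to 10 mm above the underside; a square skirt 44 x 44 mm below. Origin: centre of the skirt's underside, z up, x and y square to the knob's flats.
- knob (a point): Middle of the tube head's plain square knob, 52 mm above the head's underside, axes as the head's. The knob is 26 x 26 mm and stands from 34 mm (the disc's top) to 70 mm above the underside; its flats are parallel to the flats of the bore below.
- bore (a point): Mouth of the square bore in the tube head's underside, at the head's origin. The bore is 17.2 mm wide and 24 mm deep, with a slight lead-in (0.9 mm bevel, 19 mm wide at the mouth) and a groove all round, 8 to 16 mm from the mouth, that the spring balls click into. It fits the drive any of four ways round.
- flat_head: The spare head, loose, to be left alone: the same knob and skirt, but a plain square plate 90 x 90 mm in place of the round disc, no tube holes. Origin: centre of its underside.
- mixer: The bench orbital mixer, white housing 150 x 170 mm, 78 mm high, fixed to the bench, with a black rubber boot, a round collar and the steel square drive on top. Origin: centre of its underside, straight below the centre of the orbit; z up, x from its front (dial and display) to its back.
- jar0: A specimen jar with blue cap, 38 mm across, 82 mm high, loose, beyond the mixer; leave alone. Origin: centre of its underside.
- jar1: A like jar, to the robot's left; leave alone.
- jar2: A like jar, to the robot's left; leave alone.
- mount (a joint): How far the collar and drive have been pressed down into their rubber mount, m: 0 at rest, grows downwards. Beyond 2.5 mm (some 28 N) the mount would be damaged.
- drive_top (a point): Centre of the ORBIT, at the height of the drive's top, 120 mm above the bench; axes are the housing's. The square drive (16 x 16 mm, 20 mm tall) stands on an eccentric: its axis lies 10 mm from here, in a direction that differs every time, anywhere within 75 degrees either side of the housing's +x, and is not measured: find it by eye or by feel.
- drive_turn (a point): Centre of the orbit at the height of the two spring balls (on two opposite flats, standing out 2.5 mm), 12 mm above the collar. The drive is turned by the same angle as its eccentric: two of its flats always face straight along the line from the orbit's centre to the drive's axis. Friction (0.5 N m) holds the eccentric: it stays put under a head slid and turned on it with a light press (some 4 N).
- seat (a point): Centre of the orbit at the top of the round collar, 100 mm above the bench. Over the drive and square to it (within about 1.5 mm in all) a head drops about 5 mm and meets the balls; passing them takes some 8 to 17 N; the last 3 mm snap in. Seated, the head's underside lies on the collar: its origin at this height, 10 mm from this axis. Collar and drive are on rubber: above 8 N they yield, 8 N per mm.
There are look-alikes about, which are no part of the job. What is shaped like the tube_head but orange or pink is not meant.

How it is judged:
By the outcome, as a careful person would: the job done as asked, in the order asked, and still so for the second after the job is handed in, with the robot touching nothing.
It also fails if it takes over 72 s, if anything falls off the work surface, if the arm or the gripper's body presses on something with over 40 N, if the wrist force passes 120 N, or if a joint passes its speed limit or range.

### The arm

A 6-joint arm with a two-finger parallel gripper is mounted at the origin on the work surface. World frame = base frame: x ahead of the robot, y to its left, z up, the work surface at z = 0. Lengths are in m, angles in rad, forces in N, time in s.
With the tool pointing down it reaches from about 0.3 to 0.875 m from the base axis. Payload 4.2 kg.
Tool frame: the origin (TCP) lies at the very end of the fingers, on their centre line; the grasp point (between the pads) lies 19 mm behind it (robot.grip_depth is the distance from the TCP to the grasp point, in m); y points along the fingers, x is the direction in which the jaws open and shut, and the axes are right-handed (so a half turn about y gives the same grasp; the last joint's range is limited). The gripper opens to 85 mm and grips with 20 to 120 N. Pads are 22 mm wide; open, the fingers measure 114 mm over their backs; the gripper's body (76 mm by 85 mm) begins 54 mm behind the grasp point. The pads swing forward as they close: fully open they stand 13 mm farther back than shut.
Start: joints at [1.14, 0.32, 1.565, -0, 1.257, -0.02], TCP at [0.23, 0.527, 0.231] pointing down, gripper open.
Joint ranges: [-3.11, 3.11], [-0.84, 2.01], [0.21, 2.61], [-1.34, 4.49], [0.05, 2.63], [-2.56, 2.56]. Speed limits (rad/s): [2.57, 2.57, 3.14, 3.14, 3.14, 3.14].

### API

Orientations are given as a rotation vector (axis times angle).
In Python, from bench import sensors, grab_frame, ticket, robot gives the robot as it stands.
- The arm moves only by the tool apply_moves, never from a script. Its argument "series" is one flat list of numbers, 7 for each row, row after row: the shift along the world's x, y, z normalised to -1 to 1, where 1 is 0.3 m, then the turn, a rotation vector about the world's x, y, z normalised to -1 to 1, where 1 is 30 degrees, then the closure, from -1 (fully open) to 1 (shut). A call has exactly 8 rows; each row is the pose to reach, as a shift and turn from the pose commanded when the call began; what a row does not reach only later rows make up. A row lasts 1/12 s, in which the tool goes at most 41.7 mm and 7.16 degrees, less where a joint would pass 70% of its speed; a pose out of reach is approached as far as the arm can. A call with a number of a shift or a turn outside -1 to 1 is refused whole. A call with a gripper value outside its range is refused whole. The fingers move at their own pace and stop on an object; "newtons" is the grip in N (left out, the last holds). Time passes only in rows, so rows that repeat a pose let the fingers close, or fill a call up. It gives the time, the measured TCP pose, the force and the opening at its end, in the units of the state.
- sensors.get_obs(): the state, without advancing time (a new reading comes with each control period).
- grab_frame(name): name is "scene" or "top" or "wrist"; returns a dict with "pixels" (420x560x3 uint8, blue, green, red), "camera_matrix" (3x3 intrinsics, pixels), "distortion" ([k1, k2, p1, p2, k3] as OpenCV has them; the pictures are not rectified), "view" (4x4, takes a point from world to camera coordinates); the wrist camera has in their place "hand_eye" (4x4, takes a point from camera to tool coordinates, whose origin is the TCP and whose axes are the tool frame's). Camera axes: x right, y down, z forward; pixel columns grow to the right and rows downward; lengths in m; the calibration is good to about 2 mm. A picture is of the moment at which its call begins: read the wrist's pose just before it. There is no depth.
- ticket.finish_job(): hands the job in, once; it reports no verdict.
The state is a dict: "t": time; "joint_pos": joint angles; "qvel": joint speeds; "joint_torque": joint torques, N m; "tool_pos": TCP position; "tcp_rot": TCP orientation; "wrist_force": force on the tool from outside, world axes, zero at the start; "ft_torque": the same for the moment, N m; "grip_width": finger opening in m.
Only numpy, scipy, OpenCV 4.12 (cv2) and the standard library are available. Lean on these libraries where they do the work, as an engineer would, in place of code of your own. Each camera call takes 0.05 s, during which the arm holds its last target. There are 200 camera calls.

## Working session

There is one attempt and no reset: what is moved stays moved. The work goes in short steps, Python scripts to look and compute and a tool call to move; the robot and the scene stay as the last step left them, time stands still between calls to the robot, and variables do not carry over. Pictures are saved under pics/ and viewed, about 8 in all and at most 12, crops included, and the job is handed in when it is done.

Besides the shell and the picture viewer there is one more tool, called after "Call:" as name(argument=value, ...) on one line, values as JSON. apply_moves: Moves the arm, as the interface text tells. Scaled input: -1 to 1 covers 0.3 m each way for a shift and 30 degrees each way for a turn. Its arguments: {"type":"object","properties":{"series":{"type":"array"},"newtons":{"type":"number"}},"required":["series"]}

```bash
mkdir -p pics; ls; cat > h.py <<'E'
import numpy as np, cv2, pickle
from scipy.spatial.transform import Rotation as R
from bench import sensors, grab_frame, ticket, robot
def T(p,r):
    M=np.eye(4); M[:3,:3]=R.from_rotvec(r).as_matrix(); M[:3,3]=p; return M
def shot(name,tag):
    o=sensors.get_obs(); f=grab_frame(name)
    cw = np.linalg.inv(np.array(f["view"])) if name!="wrist" else T(o["tool_pos"],o["tcp_rot"])@np.array(f["hand_eye"])
    d=dict(K=np.array(f["camera_matrix"]),D=np.array(f["distortion"],float),cw=cw,img=np.array(f["pixels"]))
    pickle.dump(d,open(f"pics/{tag}.pkl","wb")); cv2.imwrite(f"pics/{tag}.png",d["img"]); return d
def load(tag): return pickle.load(open(f"pics/{tag}.pkl","rb"))
def rays(d,px):
    u=cv2.undistortPoints(np.array(px,float).reshape(-1,1,2),d["K"],d["D"]).reshape(-1,2)
    v=np.c_[u,np.ones(len(u))]@d["cw"][:3,:3].T
    return d["cw"][:3,3], v/np.linalg.norm(v,axis=1)[:,None]
def onz(d,px,z):
    c,v=rays(d,px); return c+v*((z-c[2])/v[:,2])[:,None]
def tri(dl,pl):
    A=np.zeros((3,3));b=np.zeros(3)
    cs=[]
    for d,p in zip(dl,pl):
        c,v=rays(d,[p]);P=np.eye(3)-np.outer(v[0],v[0]);A+=P;b+=P@c;cs.append((P,c))
    x=np.linalg.solve(A,b); return x,[np.linalg.norm(P@(x-c)) for P,c in cs]
def proj(d,X):
    w=np.linalg.inv(d["cw"]); return cv2.projectPoints(np.array(X,float).reshape(-1,1,3),cv2.Rodrigues(w[:3,:3])[0],w[:3,3],d["K"],d["D"])[0].reshape(-1,2)
def crop(tag,x0,y0,w,h,s,out):
    cv2.imwrite(f"pics/{out}.png",cv2.resize(load(tag)["img"][y0:y0+h,x0:x0+w],None,fx=s,fy=s,interpolation=cv2.INTER_CUBIC))
E
python3 - <<'E'
from h import *
np.set_printoptions(precision=4,suppress=True)
a=shot("scene","s0");b=shot("top","t0")
for d in(a,b):print(d["cw"],d["K"],d["D"])
cv2.imwrite("pics/both.png",np.hstack([a["img"],b["img"]])[:, :])
print(sensors.get_obs())
E
```

```text
pics
[[-0.8618  0.3105 -0.4011  1.1039]
 [ 0.5071  0.5469 -0.6662  0.875 ]
 [ 0.0125 -0.7775 -0.6287  1.0135]
 [ 0.      0.      0.      1.    ]] [[503.7003   0.     281.9273]
 [  0.     503.7003 211.5133]
 [  0.       0.       1.    ]] [-0.1559  0.      0.      0.      0.    ]
[[ 0.0198 -0.9923  0.1224  0.4042]
 [-0.9997 -0.0183  0.0139 -0.1071]
 [-0.0115 -0.1226 -0.9924  1.098 ]
 [ 0.      0.      0.      1.    ]] [[381.7095   0.     282.8478]
 [  0.     381.7095 212.9606]
 [  0.       0.       1.    ]] [-0.0214  0.      0.      0.      0.    ]
{'t': 0.1, 'joint_pos': array([ 1.14  ,  0.3202,  1.5655, -0.    ,  1.2574, -0.02  ]), 'qvel': array([-0.0003, -0.0026, -0.0031,  0.0011, -0.0005,  0.0008]), 'joint_torque': array([ -0.0007, -41.6412, -23.4705,  -0.0001,   0.0048,  -0.    ]), 'tool_pos': array([0.2294, 0.5268, 0.2306]), 'tcp_rot': array([-1.3768, -0.9006,  0.9027]), 'wrist_force': array([0.7388, 0.6552, 0.6335]), 'ft_torque': array([-0.0233, -0.0099, -0.0066]), 'grip_width': 0.0851960772950285}
```

View pics/t0.png

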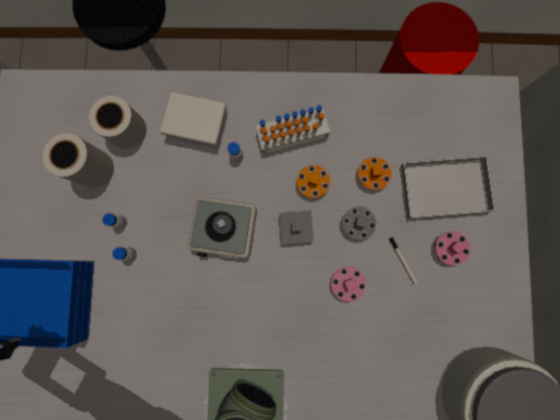

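View pics/s0.png

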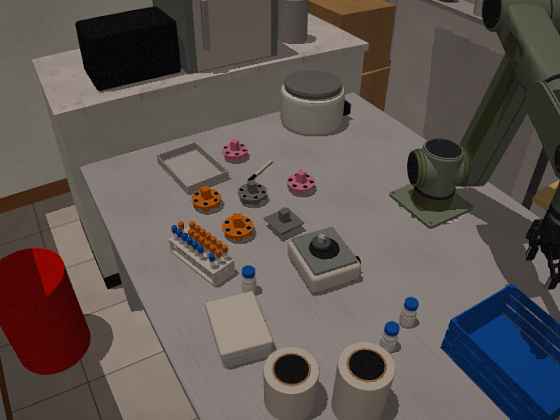

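The top view shows the grey round head at (359,224), with orange look-alikes at (313,182) and (375,174) and pink ones at (348,284) and (452,249). The grey square plate at (296,228) is the spare flat head, and the mixer is at (222,227). Only the thing at (359,224), scene (252,192), is grey, round and has tube holes. I'll confirm that in one enlarged crop.

```bash
python3 - <<'E'
from h import *
def c(t,x,y,w,h,s): return cv2.resize(load(t)["img"][y:y+h,x:x+w],None,fx=s,fy=s,interpolation=cv2.INTER_CUBIC)
A=np.hstack([c("t0",320,185,80,60,5),c("s0",212,160,80,60,5)])
B=np.hstack([c("t0",182,195,80,60,5),c("s0",282,225,80,60,5)])
I=np.vstack([A,B]); cv2.imwrite("pics/c1.png",np.clip(I*1.6,0,255).astype(np.uint8))
E
```

```text
(no output)
```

View pics/c1.png

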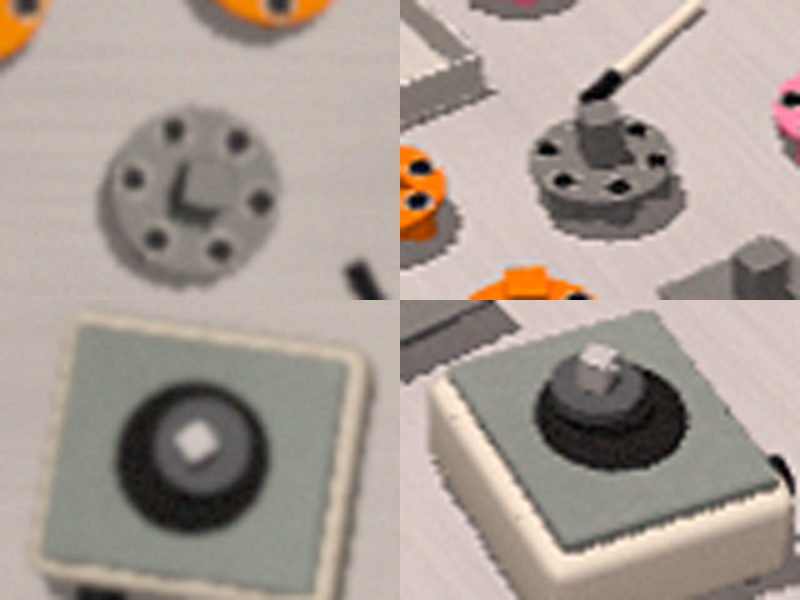

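The crop confirms it: a grey round disc with six dark holes and a square knob. In the top view the knob top is at about (361.8,221.6); in the scene view it is at (251.6,182.2). The mixer's drive top is at about (220.6,222.8) in the top view and (321.2,236.2) in the scene view.

```bash
python3 - <<'E'
from h import *
np.set_printoptions(precision=4,suppress=True)
t,s=load("t0"),load("s0")
for n,a,b in [("knob",(361.8,221.6),(251.6,182.2)),("drive",(220.6,222.8),(321.2,236.2))]: print(n,tri([t,s],[a,b]),onz(t,[a],.07 if n=="knob" else .12),onz(s,[b],.07 if n=="knob" else .12))
# plate corners of mixer in crop top
C=np.array([(82,318),(358,352),(318,595),(42,558)],float)-[0,300]; C=(C+.5)/5-.5+[182,195]
print(onz(t,C,.078))
o=sensors.get_obs(); M=T(o["tool_pos"],o["tcp_rot"]); print(M)
f=grab_frame("wrist"); print(np.array(f["hand_eye"]),f["camera_matrix"],f["distortion"])
E
```

```text
knob (array([ 0.5104, -0.3061,  0.0675]), [np.float64(0.0015597374106024033), np.float64(0.0015597374106024312)]) [[ 0.5114 -0.3066  0.07  ]] [[ 0.5109 -0.3017  0.07  ]]
drive (array([0.4955, 0.0677, 0.1179]), [np.float64(0.001185511890446155), np.float64(0.0011855118904460643)]) [[0.4963 0.0666 0.12  ]] [[0.496  0.0703 0.12  ]]
[[ 0.5661  0.1383  0.078 ]
 [ 0.5502 -0.0123  0.078 ]
 [ 0.4192  0.0052  0.078 ]
 [ 0.4358  0.1537  0.078 ]]
[[ 0.3993 -0.0006 -0.9168  0.2294]
 [ 0.9168 -0.0014  0.3993  0.5268]
 [-0.0015 -1.      0.      0.2306]
 [ 0.      0.      0.      1.    ]]
[[ 1.     -0.0011 -0.0008 -0.0004]
 [ 0.0005 -0.2897  0.9571 -0.1425]
 [-0.0013 -0.9571 -0.2897  0.0742]
 [ 0.      0.      0.      1.    ]] [[329.7002   0.     281.8618]
 [  0.     329.7002 209.6278]
 [  0.       0.       1.    ]] [-0.0235  0.      0.      0.      0.    ]
```

Call:
apply_moves(series=[0.07, -0.1, 0.02, 0, 0, -0.12, -1, 0.15, -0.22, 0.04, 0, 0, -0.25, -1, 0.22, -0.34, 0.06, 0, 0, -0.38, -1, 0.3, -0.45, 0.08, 0, 0, -0.5, -1, 0.37, -0.56, 0.1, 0, 0, -0.62, -1, 0.45, -0.68, 0.1, 0, 0, -0.75, -1, 0.52, -0.79, 0.1, 0, 0, -0.88, -1, 0.6, -0.9, 0.1, 0, 0, -1, -1])

```text
t: 0.82
tool_pos: [0.4099, 0.2552, 0.2614]
tcp_rot: [-1.513, -0.496, 0.496]
wrist_force: [0.6, 0.7, 0.0]
grip_width: 0.0852
```

Call:
apply_moves(series=[0.05, -0.1, -0.02, 0, 0, -0.13, -1, 0.1, -0.2, -0.04, 0, 0, -0.27, -1, 0.15, -0.3, -0.06, 0, 0, -0.4, -1, 0.2, -0.4, -0.08, 0, 0, -0.55, -1, 0.24, -0.5, -0.1, 0, 0, -0.7, -1, 0.27, -0.57, -0.1, 0, 0, -0.85, -1, 0.29, -0.62, -0.1, 0, 0, -1, -1, 0.29, -0.62, -0.1, 0, 0, -1, -1])

```text
t: 1.48
tool_pos: [0.4975, 0.0686, 0.2309]
tcp_rot: [-1.57, -0.084, 0.085]
wrist_force: [-0.2, -0.3, -0.7]
grip_width: 0.0851
```

```bash
python3 - <<'E'
from h import *
print(sensors.get_obs()["tool_pos"],sensors.get_obs()["t"])
d=shot("wrist","w1"); print(proj(d,[[.4955,.0677,.12]]))
E
```

```text
[0.49745409 0.06857415 0.23087151] 1.4833
[[280.2242881  206.46756308]]
```

View pics/w1.png

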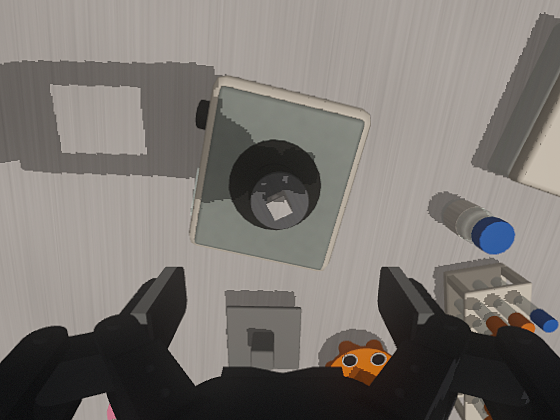

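The wrist view shows the mixer at about (280,175), with the boot at (275,184) and the drive at about (279,208), partly in shadow. The flat head is at (264,335). I'll enlarge the drive.

```bash
python3 - <<'E'
from h import *
I=load("w1")["img"][170:230,235:315]
I=cv2.resize(I,None,fx=10,fy=10,interpolation=cv2.INTER_CUBIC).astype(float)
cv2.imwrite("pics/c2.png",np.clip(255*(I/255)**.6,0,255).astype(np.uint8))
E
```

```text
(no output)
```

View pics/c2.png

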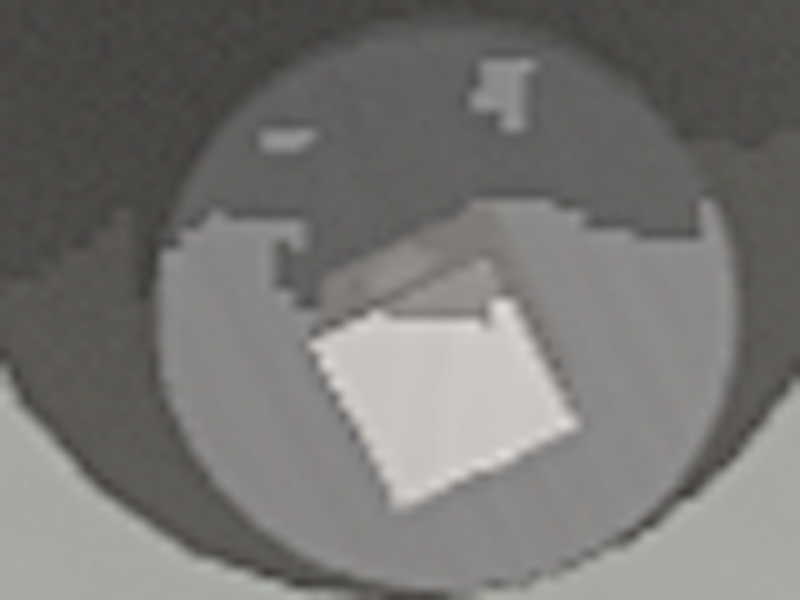

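The drive's top face in the crop has corners at (312,343), (398,508), (580,425) and (490,258). The collar circle spans x 160 to 738 and y 20 to 592. Next I'll compute positions and the flats' yaw.

```bash
python3 - <<'E'
from h import *
np.set_printoptions(precision=4,suppress=True)
w,t,s=load("w1"),load("t0"),load("s0")
C=(np.array([(312,343),(398,508),(580,425),(490,258)],float)+.5)/10-.5+[235,170]
X=onz(w,C,.12);print(X,X.mean(0))
for i in range(4):
    e=X[(i+1)%4]-X[i]; print(np.linalg.norm(e),np.degrees(np.arctan2(e[1],e[0]))%90)
m=C.mean(0);print("tri",tri([w,t,s],[m,(220.6,222.8),(321.2,236.2)]), tri([w,t],[m,(220.6,222.8)]))
print("collar",onz(w,[((449+.5)/10-.5+235,(306+.5)/10-.5+170)],.1))
P=onz(w,[(222,86),(366,122),(325,266),(194,240)],.078);print(P,P.mean(0)) # plate corners
for i in range(4):
    e=P[(i+1)%4]-P[i]; print(np.linalg.norm(e),np.degrees(np.arctan2(e[1],e[0])))
print("boot",onz(w,[(275,184)],.08))
E
```

```text
[[0.4838 0.0686 0.12  ]
 [0.492  0.0555 0.12  ]
 [0.5059 0.0641 0.12  ]
 [0.4972 0.0771 0.12  ]] [0.4947 0.0663 0.12  ]
0.015479029543628715 32.05928622272051
0.016303544749931263 31.7422791873045
0.01565480772311159 33.73685270732601
0.01584519892441157 32.344458968220266
tri (array([0.4952, 0.067 , 0.118 ]), [np.float64(0.0012108105307641229), np.float64(0.00129511573568792), np.float64(0.0014501211020893623)]) (array([0.4954, 0.0666, 0.1209]), [np.float64(0.0007753623360656779), np.float64(0.0007753623360655088)])
collar [[0.4947 0.0674 0.1   ]]
[[ 0.4366  0.1555  0.078 ]
 [ 0.5626  0.1394  0.078 ]
 [ 0.547  -0.0009  0.078 ]
 [ 0.4173  0.013   0.078 ]] [0.4909 0.0767 0.078 ]
0.12702556115032873 -7.304410208248974
0.1411516080876442 -96.35957209649635
0.13042474429614925 173.88167535731588
0.14383594545008918 82.27984616018787
boot [[0.4896 0.0766 0.08  ]]
```

Call:
apply_moves(series=[0.01, -0.12, 0, 0, 0, 0, -1, 0.02, -0.25, 0, 0, 0, 0, -1, 0.03, -0.38, 0, 0, 0, 0, -1, 0.04, -0.5, 0, 0, 0, 0, -1, 0.04, -0.63, 0, 0, 0, 0, -1, 0.05, -0.76, 0, 0, 0, 0, -1, 0.05, -0.88, 0, 0, 0, 0, -1, 0.05, -1, 0, 0, 0, 0, -1])

```text
t: 2.2
tool_pos: [0.5117, -0.2293, 0.2314]
tcp_rot: [-1.568, -0.091, 0.09]
wrist_force: [0.8, 0.6, -0.4]
grip_width: 0.0854
```

Call:
apply_moves(series=[0, -0.1, -0.05, 0, 0, 0, -1, 0, -0.18, -0.1, 0, 0, 0, -1, 0, -0.23, -0.15, 0, 0, 0, -1, 0, -0.23, -0.2, 0, 0, 0, -1, 0, -0.23, -0.2, 0, 0, 0, -1, 0, -0.23, -0.2, 0, 0, 0, -1, 0, -0.23, -0.2, 0, 0, 0, -1, 0, -0.23, -0.2, 0, 0, 0, -1])

```text
t: 2.87
tool_pos: [0.5125, -0.2972, 0.1727]
tcp_rot: [-1.57, -0.092, 0.088]
wrist_force: [0.6, -0.3, -0.2]
grip_width: 0.0853
```

```bash
python3 - <<'E'
from h import *
o=sensors.get_obs(); print(o["tool_pos"],o["t"],T(o["tool_pos"],o["tcp_rot"])[:3,0],o["joint_pos"])
d=shot("wrist","w2"); p=proj(d,[[.511,-.305,.07]])[0]; print(p)
x,y=(p-[60,45]).astype(int); print(x,y)
I=cv2.resize(d["img"][y:y+90,x:x+120],None,fx=6.5,fy=6.5,interpolation=cv2.INTER_CUBIC)
cv2.imwrite("pics/c3.png",np.clip(255*(I/255.)**.6,0,255).astype(np.uint8))
E
```

```text
[ 0.51249745 -0.29717553  0.17270712] 2.8667 [0.99344784 0.11426915 0.00198746] [-5.45004670e-01  3.86987179e-01  1.61540880e+00  2.34814610e-04
  1.13684701e+00 -6.59621413e-01]
[279.44564126 217.9060458 ]
219 172
```

View pics/c3.png

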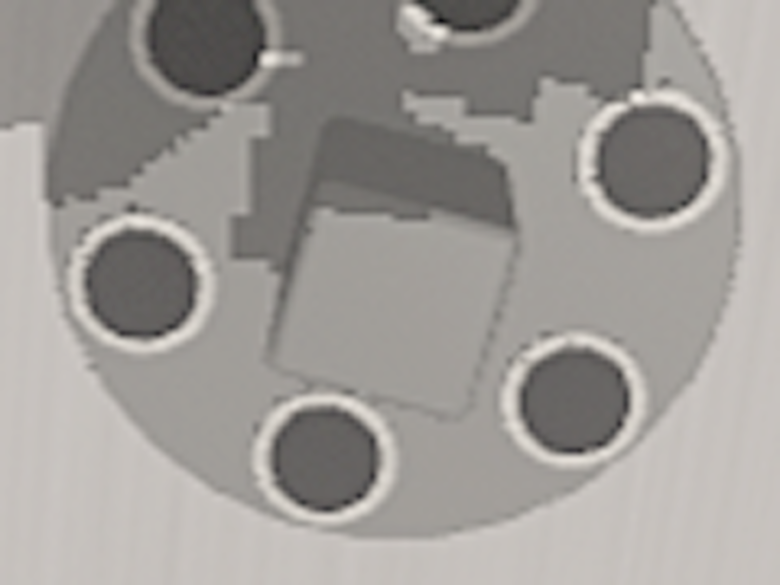

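The crop shows the grey round head, with knob-top corners at crop (318,180), (517,232), (465,418) and (270,358). I'll triangulate it with the top view.

```bash
python3 - <<'E'
from h import *
np.set_printoptions(precision=4,suppress=True)
w,t,s=load("w2"),load("t0"),load("s0")
C=(np.array([(318,180),(517,232),(465,418),(270,358)],float)+.5)/6.5-.5+[219,172]
X=onz(w,C,.07);print(X.mean(0))
for i in range(4):
    e=X[(i+1)%4]-X[i]; print(np.linalg.norm(e),np.degrees(np.arctan2(e[1],e[0]))%90)
m=C.mean(0);print("tri",tri([w,t,s],[m,(361.8,221.6),(251.6,182.2)]),tri([w,t],[m,(361.8,221.6)]))
E
```

```text
[ 0.5106 -0.3047  0.07  ]
0.024522133422309543 81.27638114815444
0.02453170390303999 82.25603314591635
0.025004049644468434 78.25556744173866
0.02321045321376862 81.20789011513575
tri (array([ 0.5105, -0.3057,  0.0676]), [np.float64(0.0004412274123476474), np.float64(0.0016696221973675084), np.float64(0.001490733445696375)]) (array([ 0.5115, -0.3078,  0.0615]), [np.float64(0.0008436254668346924), np.float64(0.0008436254668347601)])
```

Call:
apply_moves(series=[0, -0.01, -0.04, 0, 0, -0.1, -1, 0, -0.02, -0.1, 0, 0, -0.2, -1, -0.01, -0.03, -0.16, 0, 0, -0.3, -1, -0.01, -0.03, -0.22, 0, 0, -0.4, -1, -0.01, -0.03, -0.28, 0, 0, -0.52, -1, -0.01, -0.03, -0.32, 0, 0, -0.52, -1, -0.01, -0.03, -0.36, 0, 0, -0.52, -1, -0.01, -0.03, -0.36, 0, 0, -0.52, -1])

```text
t: 3.58
tool_pos: [0.5078, -0.3057, 0.0619]
tcp_rot: [-1.566, 0.127, -0.122]
wrist_force: [0.8, 0.7, 0.8]
grip_width: 0.0857
```

Call:
apply_moves(series=[0, 0, -0.03, 0, 0, 0, -1, 0, 0, -0.06, 0, 0, 0, -1, 0, 0, -0.08, 0, 0, 0, -1, 0, 0, -0.08, 0, 0, 0, -0.3, 0, 0, -0.08, 0, 0, 0, 0, 0, 0, -0.08, 0, 0, 0, 0.2, 0, 0, -0.08, 0, 0, 0, 0.6, 0, 0, -0.08, 0, 0, 0, 1], newtons=40)

```text
t: 4.25
tool_pos: [0.5092, -0.3072, 0.0399]
tcp_rot: [-1.568, 0.124, -0.127]
wrist_force: [2.0, -0.7, -0.9]
grip_width: 0.0256
```

Call:
apply_moves(series=[0, 0, 0, 0, 0, 0, 1, 0, 0, 0, 0, 0, 0, 1, 0, 0, 0, 0, 0, 0, 1, 0, 0, 0, 0, 0, 0, 1, 0, 0, 0, 0, 0, 0, 1, 0, 0, 0, 0, 0, 0, 1, 0, 0, 0, 0, 0, 0, 1, 0, 0, 0, 0, 0, 0, 1], newtons=80)

```text
t: 4.92
tool_pos: [0.5092, -0.3072, 0.0399]
tcp_rot: [-1.568, 0.124, -0.127]
wrist_force: [0.9, -0.6, 5.1]
grip_width: 0.0248
```

Call:
apply_moves(series=[0, 0, 0.03, 0, 0, 0, 1, 0, 0, 0.08, 0, 0, 0, 1, 0, 0, 0.15, 0, 0, 0, 1, 0, 0, 0.25, 0, 0, 0, 1, 0, 0, 0.35, 0, 0, 0, 1, 0, 0, 0.44, 0, 0, 0, 1, 0, 0, 0.5, 0, 0, 0, 1, 0, 0, 0.5, 0, 0, 0, 1])

```text
t: 5.58
tool_pos: [0.5097, -0.3075, 0.1932]
tcp_rot: [-1.57, 0.121, -0.13]
wrist_force: [0.7, -0.4, -1.8]
grip_width: 0.0247
```

```bash
python3 - <<'E'
from h import *
o=sensors.get_obs(); M=T(o["tool_pos"],o["tcp_rot"]); print(o["tool_pos"],o["wrist_force"],np.degrees(np.arctan2(M[1,0],M[0,0])),M[2])
d=shot("wrist","w3"); s=shot("scene","s3")
p=proj(d,[o["tool_pos"]+[0,0,.03]])[0]; q=proj(s,[o["tool_pos"]])[0]; print(p,q)
x,y=(q-[32,30]).astype(int); J=cv2.resize(s["img"][y:y+60,x:x+64],None,fx=5.6,fy=5.6)[:336,:]
I=cv2.resize(d["img"][140:400,180:380],None,fx=2,fy=2,interpolation=cv2.INTER_CUBIC)
J=cv2.copyMakeBorder(J,0,max(0,I.shape[0]-J.shape[0]),0,0,0)
O=np.hstack([I,J]); cv2.imwrite("pics/c4.png",np.clip(255*(O/255.)**.6,0,255).astype(np.uint8)); print(x,y,O.shape)
E
```

```text
[ 0.50969753 -0.30754897  0.19317136] [ 0.66363477 -0.43723454 -1.82105446] -9.137449679812805 [ 0.00564669 -0.99998113 -0.00242057  0.19317136]
[283.59523781 306.0114767 ] [250.09729689 148.52620813]
218 118 (520, 758, 3)
```

View pics/c4.png

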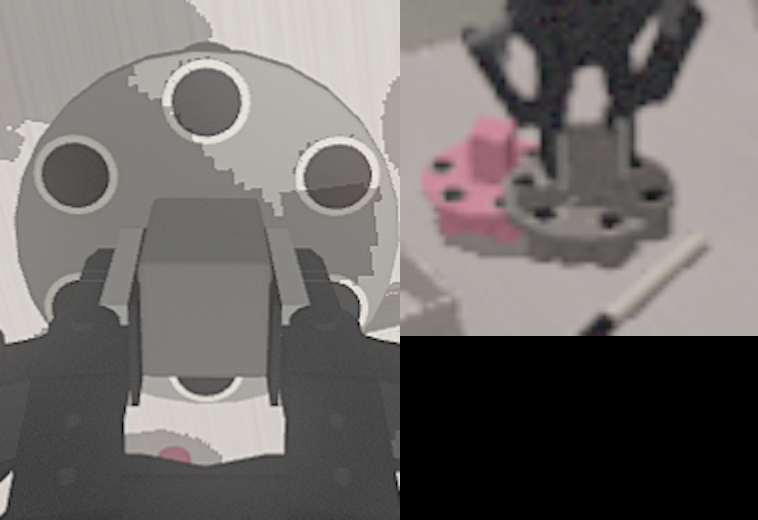

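The head is held squarely between the jaws. The knob top in the crop spans x 140 to 270 and y 265 to 377. The holes are at (206,101), (76,174) and (337,176). I'll compute the head centre relative to the TCP.

```bash
python3 - <<'E'
from h import *
np.set_printoptions(precision=4,suppress=True)
o=sensors.get_obs(); M=T(o["tool_pos"],o["tcp_rot"]); Mi=np.linalg.inv(M); d=load("w3")
def f(px,z):
    c=(np.array(px,float)+.5)/2-.5+[180,140]; X=onz(d,c,M[2,3]+z); return (Mi@np.c_[X,np.ones(len(X))].T).T[:,:3]
for z in(.026,.030): k=f([(140,265),(267,265),(272,377),(140,377)],z);print(k,k.mean(0))
for z in(-.010,-.006):print(f([(206,101),(76,174),(337,176)],z))
E
```

```text
[[-0.0117 -0.026   0.0093]
 [ 0.0142 -0.026   0.0092]
 [ 0.0161 -0.026  -0.0177]
 [-0.0125 -0.026  -0.0176]] [ 0.0015 -0.026  -0.0042]
[[-0.0113 -0.03    0.0115]
 [ 0.0138 -0.03    0.0114]
 [ 0.0155 -0.03   -0.0147]
 [-0.0121 -0.03   -0.0146]] [ 0.0015 -0.03   -0.0016]
[[ 0.0021  0.01    0.0349]
 [-0.0307  0.0101  0.016 ]
 [ 0.0354  0.01    0.0152]]
[[ 0.0021  0.006   0.0358]
 [-0.0299  0.0061  0.0174]
 [ 0.0345  0.006   0.0167]]
```

```bash
python3 - <<'E'
from h import *
np.set_printoptions(precision=4,suppress=True)
d=dict(load("w3")); d["cw"]=np.array(grab_frame("wrist")["hand_eye"])
def f(px,y):
    c=(np.array(px,float)+.5)/2-.5+[180,140]; o,v=rays(d,c); return o+v*((y-o[1])/v[:,1])[:,None]
for y in(-.030,-.033): k=f([(140,265),(267,265),(270,377),(140,377)],y);print(k,k.mean(0))
for y in(.006,.002):print(f([(206,101),(76,174),(337,176)],y))
P=[]
for i in range(6):
    o=sensors.get_obs(); P.append(np.r_[o["tool_pos"],T([0,0,0],o["tcp_rot"])[:2,0],o["joint_pos"][[0,5]]]); grab_frame("wrist")
print(np.array(P))
E
```

```text
[[-0.0127 -0.03    0.0147]
 [ 0.0114 -0.03    0.0146]
 [ 0.0127 -0.03   -0.0104]
 [-0.0134 -0.03   -0.0104]] [-0.0005 -0.03    0.0021]
[[-0.0123 -0.033   0.0162]
 [ 0.0111 -0.033   0.0162]
 [ 0.0123 -0.033  -0.0081]
 [-0.0131 -0.033  -0.0081]] [-0.0005 -0.033   0.004 ]
[[-0.0001  0.006   0.0379]
 [-0.0312  0.006   0.02  ]
 [ 0.0313  0.006   0.0194]]
[[-0.0001  0.002   0.0388]
 [-0.0304  0.002   0.0214]
 [ 0.0305  0.002   0.0209]]
[[ 0.5073 -0.306   0.1875  0.9873 -0.1588 -0.5622 -0.4027]
 [ 0.5072 -0.306   0.187   0.9873 -0.1588 -0.5622 -0.4027]
 [ 0.5074 -0.3061  0.187   0.9873 -0.1588 -0.5622 -0.4028]
 [ 0.5076 -0.3061  0.1871  0.9873 -0.1587 -0.5622 -0.4028]
 [ 0.5078 -0.3063  0.1874  0.9873 -0.1587 -0.5621 -0.4027]
 [ 0.508  -0.3064  0.1878  0.9873 -0.1588 -0.5622 -0.4027]]
```

Call:
apply_moves(series=[0, 0.06, 0, 0, 0, 0.08, 1, 0, 0.16, 0, 0, 0, 0.16, 1, -0.01, 0.28, 0, 0, 0, 0.25, 1, -0.02, 0.4, 0, 0, 0, 0.33, 1, -0.02, 0.52, 0, 0, 0, 0.42, 1, -0.03, 0.64, 0, 0, 0, 0.5, 1, -0.03, 0.74, 0, 0, 0, 0.6, 1, -0.03, 0.82, 0, 0, 0, 0.67, 1])

```text
t: 6.7
tool_pos: [0.499, -0.0585, 0.1891]
tcp_rot: [-1.565, -0.152, 0.153]
wrist_force: [0.5, 0.2, -1.7]
grip_width: 0.0249
```

Call:
apply_moves(series=[0, 0.1, 0, 0, 0, 0.12, 1, -0.01, 0.2, 0, 0, 0, 0.24, 1, -0.01, 0.28, 0, 0, 0, 0.36, 1, -0.01, 0.34, 0, 0, 0, 0.48, 1, -0.01, 0.38, 0, 0, 0, 0.6, 1, -0.01, 0.41, 0, 0, 0, 0.72, 1, -0.01, 0.41, 0, 0, 0, 0.72, 1, -0.01, 0.41, 0, 0, 0, 0.72, 1])

```text
t: 7.37
tool_pos: [0.4965, 0.0623, 0.1891]
tcp_rot: [-1.525, -0.445, 0.445]
wrist_force: [0.1, -0.2, -0.6]
grip_width: 0.0247
```

Call:
apply_moves(series=[0, 0, 0, 0, 0, 0, 1, 0, 0, 0, 0, 0, 0, 1, 0, 0, 0, 0, 0, 0, 1, 0, 0, 0, 0, 0, 0, 1, 0, 0, 0, 0, 0, 0, 1, 0, 0, 0, 0, 0, 0, 1, 0, 0, 0, 0, 0, 0, 1, 0, 0, 0, 0, 0, 0, 1])

```text
t: 8.03
tool_pos: [0.4966, 0.0621, 0.1894]
tcp_rot: [-1.525, -0.445, 0.445]
wrist_force: [-0.8, -0.3, -2.6]
grip_width: 0.0247
```

```bash
cat > st.py <<'E'
from h import *
np.set_printoptions(precision=4,suppress=True)
o=sensors.get_obs(); M=T(o["tool_pos"],o["tcp_rot"])
print("t",o["t"],"pos",o["tool_pos"],"yaw",np.degrees(np.arctan2(M[1,0],M[0,0])),"up",M[2,:3],"F",o["wrist_force"],"M",o["ft_torque"],"w",o["grip_width"])
print("head",(M@[0,.040,.0019,1])[:3])
E
python3 st.py
```

```text
t 8.0333 pos [0.4966 0.0621 0.1894] yaw 32.55523504551636 up [ 0.0001 -1.     -0.    ] F [-0.8339 -0.314  -2.5627] M [-0.0384 -0.0245  0.0533] w 0.02465886748803359
head [0.4956 0.0637 0.1494]
```

Call:
apply_moves(series=[0, 0.003, -0.01, 0, 0, 0, 1, 0, 0.005, -0.03, 0, 0, 0, 1, -0.001, 0.009, -0.05, 0, 0, 0, 1, -0.001, 0.009, -0.07, 0, 0, 0, 1, -0.001, 0.009, -0.085, 0, 0, 0, 1, -0.001, 0.009, -0.09, 0, 0, 0, 1, -0.001, 0.009, -0.09, 0, 0, 0, 1, -0.001, 0.009, -0.09, 0, 0, 0, 1])

```text
t: 8.7
tool_pos: [0.4964, 0.0649, 0.1623]
tcp_rot: [-1.525, -0.445, 0.445]
wrist_force: [-0.2, 0.4, -2.3]
grip_width: 0.025
```

Call:
apply_moves(series=[0, 0, -0.003, 0, 0, 0, 1, 0, 0, -0.006, 0, 0, 0, 1, 0, 0, -0.009, 0, 0, 0, 1, 0, 0, -0.012, 0, 0, 0, 1, 0, 0, -0.015, 0, 0, 0, 1, 0, 0, -0.015, 0, 0, 0, 1, 0, 0, -0.015, 0, 0, 0, 1, 0, 0, -0.015, 0, 0, 0, 1])

```text
t: 9.37
tool_pos: [0.4962, 0.0649, 0.1578]
tcp_rot: [-1.525, -0.445, 0.445]
wrist_force: [-0.4, 0.8, -1.6]
grip_width: 0.0249
```

```bash
python3 st.py
```

```text
t 9.3667 pos [0.4962 0.0649 0.1578] yaw 32.562884596715826 up [-0.0001 -1.      0.0001] F [-0.3721  0.7574 -1.5573] M [0.0158 0.1179 0.0589] w 0.02491659744562141
head [0.4952 0.0665 0.1178]
```

Call:
apply_moves(series=[0, 0, -0.002, 0, 0, 0, 1, 0, 0, -0.004, 0, 0, 0, 1, 0, 0, -0.006, 0, 0, 0, 1, 0, 0, -0.008, 0, 0, 0, 1, 0, 0, -0.01, 0, 0, 0, 1, 0, 0, -0.01, 0, 0, 0, 1, 0, 0, -0.01, 0, 0, 0, 1, 0, 0, -0.01, 0, 0, 0, 1])

```text
t: 10.03
tool_pos: [0.4962, 0.0649, 0.1548]
tcp_rot: [-1.524, -0.445, 0.445]
wrist_force: [-0.5, -0.0, -2.4]
grip_width: 0.0249
```

```bash
python3 st.py
```

```text
t 10.0333 pos [0.4962 0.0649 0.1548] yaw 32.5641949792833 up [-0.0001 -1.      0.0001] F [-0.4789 -0.018  -2.4378] M [-0.0406  0.0805 -0.0019] w 0.02489347779645019
head [0.4952 0.0665 0.1148]
```

The head has dropped over the drive without contact force, so the next thing it meets should be the balls.

Call:
apply_moves(series=[0, 0, -0.001, 0, 0, 0, 1, 0, 0, -0.002, 0, 0, 0, 1, 0, 0, -0.003, 0, 0, 0, 1, 0, 0, -0.004, 0, 0, 0, 1, 0, 0, -0.005, 0, 0, 0, 1, 0, 0, -0.005, 0, 0, 0, 1, 0, 0, -0.005, 0, 0, 0, 1, 0, 0, -0.005, 0, 0, 0, 1])

```text
t: 10.7
tool_pos: [0.4964, 0.0648, 0.1537]
tcp_rot: [-1.525, -0.446, 0.445]
wrist_force: [-2.3, -1.0, 3.1]
grip_width: 0.0249
```

Call:
apply_moves(series=[0, 0, -0.001, 0, 0, 0, 1, 0, 0, -0.002, 0, 0, 0, 1, 0, 0, -0.003, 0, 0, 0, 1, 0, 0, -0.004, 0, 0, 0, 1, 0, 0, -0.005, 0, 0, 0, 1, 0, 0, -0.005, 0, 0, 0, 1, 0, 0, -0.005, 0, 0, 0, 1, 0, 0, -0.005, 0, 0, 0, 1])

```text
t: 11.37
tool_pos: [0.4966, 0.0647, 0.1529]
tcp_rot: [-1.525, -0.446, 0.445]
wrist_force: [-2.7, -1.5, 9.3]
grip_width: 0.0249
```

Call:
apply_moves(series=[-0.001, -0.001, -0.001, 0, 0, 0, 1, -0.002, -0.001, -0.001, 0, 0, 0, 1, -0.002, -0.001, -0.002, 0, 0, 0, 1, -0.002, -0.001, -0.002, 0, 0, 0, 1, -0.002, -0.001, -0.003, 0, 0, 0, 1, -0.002, -0.001, -0.003, 0, 0, 0, 1, -0.002, -0.001, -0.003, 0, 0, 0, 1, -0.002, -0.001, -0.003, 0, 0, 0, 1])

```text
t: 12.03
tool_pos: [0.4961, 0.0647, 0.1508]
tcp_rot: [-1.524, -0.446, 0.444]
wrist_force: [0.8, -0.2, 0.5]
grip_width: 0.0253
```

```bash
python3 st.py
```

```text
t 12.0333 pos [0.4961 0.0647 0.1508] yaw 32.55903527617832 up [ 0.0009 -1.     -0.0001] F [ 0.8369 -0.2346  0.5245] M [ 0.0098 -0.2536  0.0145] w 0.02525956626002252
head [0.4952 0.0664 0.1108]
```

Call:
apply_moves(series=[0, 0, -0.001, 0, 0, 0, 1, 0, 0, -0.002, 0, 0, 0, 1, 0, 0, -0.003, 0, 0, 0, 1, 0, 0, -0.004, 0, 0, 0, 1, 0, 0, -0.005, 0, 0, 0, 1, 0, 0, -0.005, 0, 0, 0, 1, 0, 0, -0.005, 0, 0, 0, 1, 0, 0, -0.005, 0, 0, 0, 1])

```text
t: 12.7
tool_pos: [0.4957, 0.0646, 0.1492]
tcp_rot: [-1.524, -0.445, 0.445]
wrist_force: [1.6, -0.1, -1.1]
grip_width: 0.0247
```

Call:
apply_moves(series=[0, 0, -0.001, 0, 0, 0, 1, 0, 0, -0.002, 0, 0, 0, 1, 0, 0, -0.003, 0, 0, 0, 1, 0, 0, -0.004, 0, 0, 0, 1, 0, 0, -0.005, 0, 0, 0, 1, 0, 0, -0.005, 0, 0, 0, 1, 0, 0, -0.005, 0, 0, 0, 1, 0, 0, -0.005, 0, 0, 0, 1])

```text
t: 13.37
tool_pos: [0.4955, 0.0645, 0.1478]
tcp_rot: [-1.525, -0.445, 0.446]
wrist_force: [0.7, -0.3, -0.1]
grip_width: 0.0249
```

Call:
apply_moves(series=[0, 0, -0.002, 0, 0, 0, 1, 0, 0, -0.004, 0, 0, 0, 1, 0, 0, -0.006, 0, 0, 0, 1, 0, 0, -0.008, 0, 0, 0, 1, 0, 0, -0.009, 0, 0, 0, 1, 0, 0, -0.009, 0, 0, 0, 1, 0, 0, -0.009, 0, 0, 0, 1, 0, 0, -0.009, 0, 0, 0, 1])

```text
t: 14.03
tool_pos: [0.4956, 0.0646, 0.145]
tcp_rot: [-1.524, -0.445, 0.445]
wrist_force: [0.5, -0.2, -1.8]
grip_width: 0.025
```

Call:
apply_moves(series=[0, 0, -0.002, 0, 0, 0, 1, 0, 0, -0.004, 0, 0, 0, 1, 0, 0, -0.005, 0, 0, 0, 1, 0, 0, -0.006, 0, 0, 0, 1, 0, 0, -0.007, 0, 0, 0, 1, 0, 0, -0.007, 0, 0, 0, 1, 0, 0, -0.007, 0, 0, 0, 1, 0, 0, -0.007, 0, 0, 0, 1])

```text
t: 14.7
tool_pos: [0.4955, 0.0646, 0.1427]
tcp_rot: [-1.524, -0.445, 0.446]
wrist_force: [0.5, -0.1, -4.9]
grip_width: 0.0247
```

```bash
python3 st.py
```

```text
t 14.7 pos [0.4955 0.0646 0.1427] yaw 32.56172124862823 up [-0.0005 -1.      0.0004] F [ 0.5492 -0.0828 -4.9043] M [-0.0972 -0.25   -0.0166] w 0.024684410045384814
head [0.4945 0.0662 0.1027]
```

The force reads −4.9 N, so the head is being pulled down: the snap-in zone. I'll carry on gently to the collar.

Call:
apply_moves(series=[0, 0, -0.001, 0, 0, 0, 1, 0, 0, -0.002, 0, 0, 0, 1, 0, 0, -0.003, 0, 0, 0, 1, 0, 0, -0.004, 0, 0, 0, 1, 0, 0, -0.005, 0, 0, 0, 1, 0, 0, -0.006, 0, 0, 0, 1, 0, 0, -0.006, 0, 0, 0, 1, 0, 0, -0.006, 0, 0, 0, 1])

```text
t: 15.37
tool_pos: [0.4956, 0.0645, 0.1412]
tcp_rot: [-1.525, -0.445, 0.445]
wrist_force: [-0.2, -1.5, -3.4]
grip_width: 0.0248
```

Call:
apply_moves(series=[0, 0, -0.001, 0, 0, 0, 1, 0, 0, -0.002, 0, 0, 0, 1, 0, 0, -0.003, 0, 0, 0, 1, 0, 0, -0.003, 0, 0, 0, 1, 0, 0, -0.003, 0, 0, 0, 1, 0, 0, -0.003, 0, 0, 0, 1, 0, 0, -0.003, 0, 0, 0, 1, 0, 0, -0.003, 0, 0, 0, 1])

```text
t: 16.03
tool_pos: [0.4957, 0.0647, 0.1405]
tcp_rot: [-1.524, -0.445, 0.445]
wrist_force: [0.1, 0.2, -2.9]
grip_width: 0.025
```

Call:
apply_moves(series=[0, 0, -0.001, 0, 0, 0, 1, 0, 0, -0.002, 0, 0, 0, 1, 0, 0, -0.003, 0, 0, 0, 1, 0, 0, -0.003, 0, 0, 0, 1, 0, 0, -0.003, 0, 0, 0, 1, 0, 0, -0.003, 0, 0, 0, 1, 0, 0, -0.003, 0, 0, 0, 1, 0, 0, -0.003, 0, 0, 0, 1])

```text
t: 16.7
tool_pos: [0.4958, 0.0646, 0.1399]
tcp_rot: [-1.525, -0.446, 0.445]
wrist_force: [-1.2, 0.0, 3.1]
grip_width: 0.025
```

Call:
apply_moves(series=[0, 0, -0.001, 0, 0, 0, 1, 0, 0, -0.002, 0, 0, 0, 1, 0, 0, -0.003, 0, 0, 0, 1, 0, 0, -0.003, 0, 0, 0, 1, 0, 0, -0.003, 0, 0, 0, 1, 0, 0, -0.003, 0, 0, 0, 1, 0, 0, -0.003, 0, 0, 0, 1, 0, 0, -0.003, 0, 0, 0, 1])

```text
t: 17.37
tool_pos: [0.4959, 0.0646, 0.1396]
tcp_rot: [-1.525, -0.446, 0.445]
wrist_force: [-2.7, -0.3, 7.6]
grip_width: 0.0246
```

```bash
python3 st.py
```

```text
t 17.3667 pos [0.4959 0.0646 0.1396] yaw 32.56245131798997 up [ 0.0007 -1.     -0.0003] F [-2.6768 -0.3053  7.5861] M [-0.0308  0.6303 -0.0138] w 0.024581803334651712
head [0.4949 0.0662 0.0996]
```

Call:
apply_moves(series=[0, 0, -0.001, 0, 0, 0, 1, 0, 0, -0.002, 0, 0, 0, 1, 0, 0, -0.003, 0, 0, 0, 1, 0, 0, -0.003, 0, 0, 0, 1, 0, 0, -0.003, 0, 0, 0, 1, 0, 0, -0.003, 0, 0, 0, 1, 0, 0, -0.003, 0, 0, 0, 1, 0, 0, -0.003, 0, 0, 0, 1])

```text
t: 18.03
tool_pos: [0.4959, 0.0646, 0.1391]
tcp_rot: [-1.525, -0.446, 0.444]
wrist_force: [-3.3, -0.3, 11.5]
grip_width: 0.0249
```

```bash
python3 st.py
```

```text
t 18.0333 pos [0.4959 0.0646 0.1391] yaw 32.563063380901 up [ 0.001  -1.     -0.0004] F [-3.3036 -0.2893 11.4851] M [-0.1865  0.7913 -0.0582] w 0.02486463907349629
head [0.4949 0.0662 0.0991]
```

It is on the collar at about 14 N net, with the mount just starting to yield. I'll relax the press, open, and back off straight up.

Call:
apply_moves(series=[0, 0, 0.002, 0, 0, 0, 1, 0, 0, 0.004, 0, 0, 0, 1, 0, 0, 0.006, 0, 0, 0, 1, 0, 0, 0.006, 0, 0, 0, 1, 0, 0, 0.006, 0, 0, 0, 0.2, 0, 0, 0.006, 0, 0, 0, 0, 0, 0, 0.006, 0, 0, 0, -0.5, 0, 0, 0.006, 0, 0, 0, -1], newtons=30)

```text
t: 18.7
tool_pos: [0.4957, 0.0646, 0.1392]
tcp_rot: [-1.524, -0.445, 0.446]
wrist_force: [0.7, 1.0, 0.0]
grip_width: 0.0656
```

Call:
apply_moves(series=[0, 0, 0, 0, 0, 0, -1, 0, 0, 0, 0, 0, 0, -1, 0, 0, 0, 0, 0, 0, -1, 0, 0, 0, 0, 0, 0, -1, 0, 0, 0.03, 0, 0, 0, -1, 0, 0, 0.07, 0, 0, 0, -1, 0, 0, 0.12, 0, 0, 0, -1, 0, 0, 0.18, 0, 0, 0, -1])

```text
t: 19.37
tool_pos: [0.4953, 0.0645, 0.1942]
tcp_rot: [-1.524, -0.444, 0.446]
wrist_force: [0.8, -0.2, 0.4]
grip_width: 0.0854
```

Call:
apply_moves(series=[0, 0, 0.06, 0, 0, 0, -1, 0, 0, 0.12, 0, 0, 0, -1, 0, 0, 0.18, 0, 0, 0, -1, 0, 0, 0.22, 0, 0, 0, -1, 0, 0, 0.22, 0, 0, 0, -1, 0, 0, 0.22, 0, 0, 0, -1, 0, 0, 0.22, 0, 0, 0, -1, 0, 0, 0.22, 0, 0, 0, -1])

```text
t: 20.03
tool_pos: [0.4951, 0.0645, 0.2585]
tcp_rot: [-1.524, -0.444, 0.447]
wrist_force: [-0.2, -0.3, 0.3]
grip_width: 0.085
```

```bash
python3 st.py; python3 - <<'E'
from h import *
d=shot("wrist","w5"); s=shot("scene","s5"); t=shot("top","t5")
J=cv2.resize(s["img"][200:290,260:380],None,fx=4,fy=4,interpolation=cv2.INTER_CUBIC)
I=cv2.resize(d["img"],None,fx=.571,fy=.571); Tt=cv2.resize(t["img"][130:300,90:410],(320,170)); L=np.vstack([I,Tt])[:,:320]
J=cv2.copyMakeBorder(J,0,L.shape[0]-J.shape[0],0,0,0); O=np.hstack([L,J]); print(O.shape)
cv2.imwrite("pics/c5.png",np.clip(255*(O/255.)**.6,0,255).astype(np.uint8))
E
```

```text
t 20.0333 pos [0.4951 0.0645 0.2585] yaw 32.56234189942787 up [-0.0019 -1.      0.001 ] F [-0.2051 -0.2701  0.2753] M [0.0246 0.0077 0.0065] w 0.08497469320545585
head [0.494  0.0661 0.2185]
(410, 800, 3)
```

View pics/c5.png

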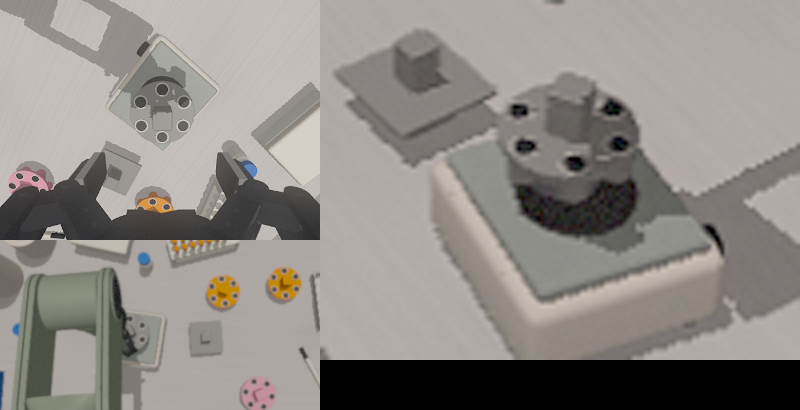

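The head sits level on the drive, with the knob top at about (323.6,221) in the scene view and (283.7,206.7) in the wrist view. The flat head is still in place. I'll check the seated height and whether the flat head and jars moved.

```bash
python3 - <<'E'
from h import *
np.set_printoptions(precision=4,suppress=True)
w,s=load("w5"),load("s5"); print(tri([w,s],[(283.7,206.7),(323.6,221)]))
print(proj(s,[[.4949,.0664,.17],[.4949,.0664,.178]]))
a=load("s0")["img"].astype(int); b=s["img"].astype(int)
for n,(x,y,ww,h) in dict(flat=(262,200,44,34),jar0=(238,262,22,32),jar1=(380,320,24,30),jar2=(400,294,22,34)).items(): print(n,abs(a-b)[y:y+h,x:x+ww].mean())
E
```

```text
(array([0.492 , 0.0701, 0.1711]), [np.float64(0.00015943539088313546), np.float64(0.00015943539088303363)])
[[321.9092 220.9039]
 [322.1019 218.5477]]
flat 6.774732620320855
jar0 5.56344696969697
jar1 5.422685185185185
jar2 5.411319073083779
```

```bash
python3 -c "
from bench import ticket
print(ticket.finish_job())"
```

```text
the job is handed in; nothing more can be done
None
```

The tube-holder head is seated on the mixer's drive and the job is handed in; the robot's clock read about 20 s of the 72 s allowed.

I took the grey round head by its knob and turned it to the drive's measured angle, about 32.5°. It went over the drive with no search needed and passed the spring balls at roughly 12 N. Near the bottom the head was pulled downwards, which is what the snap-in should feel like. I then pressed it onto the collar with about 14 N net, relaxed the press, opened the gripper and backed off straight up.

**Last checks:**
- **Seated height:** at the end of the press the arm's reading put the head's underside at 99 mm, against 100 mm for the collar, because the mount was yielding slightly. After release, two camera views put the knob top at 171 mm, against 170 mm expected.
- **Position:** those two views put the head about 4–5 mm from where the arm's reading had it. I put this down to camera calibration and reading the knob off a reduced picture, as the head is plainly on the drive.
- **Other items:** the flat head and the three jars show no visible change from the first picture. The flat head's image difference was slightly larger, probably from the arm's shadow.
- **Robot clear:** the wrist force was near zero and the gripper was open, well above the head.

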